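# Count three ring blanks onto the tipping pan and tip them into the tote

## Robot

A 6-joint arm with a two-finger parallel gripper is mounted at the origin on the work surface. World frame = base frame: x ahead of the robot, y to its left, z up, the work surface at z = 0. Lengths are in mm, angles in degrees, forces in N, time in s.
With the tool pointing down it reaches from about 350 to 850 mm from the base axis. Payload 8.1 kg.
Tool frame: the origin (TCP) lies between the finger pads; the fingertips stand 22 mm ahead of it and the grasp point (between the pads) lies 3 mm ahead of it; z points along the fingers, y is the direction in which the jaws open and shut (so a half turn about z gives the same grasp; the last joint's range is limited). The gripper opens to 85 mm and grips with 20 to 120 N. Pads are 22 mm wide; open, the fingers measure 114 mm over their backs; the gripper's body (76 mm by 85 mm) begins 54 mm behind the grasp point. The pads swing forward as they close: fully open they stand 13 mm farther back than shut.
Start: joints at [69.763, 7.471, 85.268, -0, 87.261, -4.893], TCP at [158.744, 578.624, 253.292] pointing down, gripper open.
Joint ranges: [-169.43, 169.43], [-51.17, 129.36], [1.28, 143.12], [-76.62, 256.62], [0, 156.53], [-152.29, 152.29]. Speed limits (degrees/s): [136.94, 136.94, 159.86, 180, 180, 180].

## Interface

Orientations are given as [roll, pitch, yaw] about the fixed x, y, z axes, in that order (R = Rz(yaw) Ry(pitch) Rx(roll)).
In Python, from bench import r gives the robot as it stands.
- The arm moves only by the tool drive_tool, never from a script. Its argument "moves" is a list of rows, each a list of 2 entries, a list of its own where there are three numbers: the shift along the world's x, y, z in mm, then the turn about the world's z in degrees. A call has exactly 8 rows; each row is the pose to reach, as a shift and turn from the pose commanded when the call began; what a row does not reach only later rows make up. A row lasts 1/12 s, in which the tool goes at most 41.7 mm and 7.16 degrees, less where a joint would pass 70% of its speed; a pose out of reach is approached as far as the arm can. A call with a gripper value outside its range is refused whole. "fingers" is the finger opening in mm, from 0 to 85.4, set as the call begins (left out, the last holds). The fingers move at their own pace and stop on an object; "squeeze" is the grip in N (left out, the last holds). Time passes only in rows, so rows that repeat a pose let the fingers close, or fill a call up. It gives the time, the measured TCP pose, the force and the opening at its end, in the units of the state.
- r.sense(): the state, without advancing time (a new reading comes with each control period).
- r.snapshot(name): name is "scene" or "top"; returns a dict with "pixels" (420x560x3 uint8, red, green, blue), "camera_matrix" (3x3 intrinsics, pixels), "xyz" and "orientation" of the camera in the world. Camera axes: x right, y down, z forward; pixel columns grow to the right and rows downward; lengths in mm; the calibration is good to about 2 mm. A picture is of the moment at which its call begins. There is no depth.
- r.hand_in(): hands the job in, once; it reports no verdict.
The state is a dict: "time": time; "joint_pos": joint angles; "qd": joint speeds; "joint_efforts": joint torques, N m; "tool_pos": TCP position; "tcp_rot": TCP orientation; "ft_force": force on the tool from outside, world axes, zero at the start; "wrist_torque": the same for the moment, N m; "finger_gap": finger opening in mm.
Only numpy, scipy, OpenCV 4.12 (cv2) and the standard library are available. Lean on these libraries where they do the work, as an engineer would, in place of code of your own. Each camera call takes 0.05 s, during which the arm holds its last target.

## Task

Count out exactly three of the five aluminium rings: slide them along the plywood board, without lifting them, until all three lie fully on the green tipping pan, and leave the other two on the board. Then raise the pan by its red handle until the three rings have slid into the blue tote, and lower the pan back down level without letting it slam. Do not push the V-block, the yellow tin or the hammer about.

Things in the scene. Friction and masses are not known exactly. Their poses are not given: they have to be found in the camera images.
- station: fixed issue station: plywood board, green pan and blue tote in a row along its +y (z up). Origin: bench level, below the middle of the board's pan-side edge. All station coordinates below are in this frame, in mm
- board_mid (a point): middle of the plywood board's upper face. Board: station x -150..150, y -310..0, top at z 100; a wooden rim 12 high and 8 wide along its two x sides and its -y end, none towards the pan (y = 0)
- pan_mid (a point): middle of the green pan's floor (upper face, station (0, 103, 96) when level, a 4 mm step down from the board); moves with the pan, axes as the station's when level. Pan: station y 2..204, side walls with inner faces at x +-120 and top at z 130, open at both ends (y = 2 and y = 204)
- pan_hinge (a point): on the pan's hinge line (along station x), at station (0, 190, 88) mm
- pan (a joint): pan's tip angle in rad: 0 level (its rest and stop), up to 1.2; grows as the board-side end rises. It falls back by its own weight (pan 0.5 kg)
- pan_grip (a point): grip point of the red handle: a round 12 mm rod along station x, 66 mm long, sticking out of the pan's -x wall (station x -124..-190) at station y 45, z 145 mm when level; moves with the pan. The point lies on its axis, at x -157
- tote_in (a point): middle of the blue tote's inner floor, station (0, 310, 6). Tote inside: station x -130..130, y 190..430; walls 72 high at the pan, 100 at the sides, 150 at the far end
- ring0: aluminium ring, all five alike: 72 mm outside, 44 mm bore, 20 mm high, about 0.15 kg, lying flat; origin: centre of its underside
- ring1: aluminium ring, all five alike: 72 mm outside, 44 mm bore, 20 mm high, about 0.15 kg, lying flat; origin: centre of its underside
- ring2: aluminium ring, all five alike: 72 mm outside, 44 mm bore, 20 mm high, about 0.15 kg, lying flat; origin: centre of its underside
- ring3: aluminium ring, all five alike: 72 mm outside, 44 mm bore, 20 mm high, about 0.15 kg, lying flat; origin: centre of its underside
- ring4: aluminium ring, all five alike: 72 mm outside, 44 mm bore, 20 mm high, about 0.15 kg, lying flat; origin: centre of its underside
- vblock: dark steel V-block bystander, 60 (its x) x 45 (its y) x 40 mm high, 0.45 kg, on the board; origin: centre of its underside
- tin: small round yellow tin bystander, 56 mm across, 60 mm high, 0.3 kg, on the board; origin: centre of its underside
- hammer: hammer bystander lying on the bench between robot and board, handle along its x, under 40 mm high
There are look-alikes about, which are no part of the job. Leave any orange or turquoise look-alike of the ring4 alone.

How it is judged (in metres and radians):
On the way, in this order (a step that is already met when the one before it is completed fails the run):
1. exactly three rings lie fully on the level pan, the other two on the board (((y of each of ring0, ring1 in the frame of station above 0.01 m and y of any of ring2, ring3, ring4 in the frame of station above 0.01 m) or (y of any of ring0, ring1 in the frame of station above 0.01 m and y of any of ring2, ring3 in the frame of station above 0.01 m and y of any of ring2, ring4 in the frame of station above 0.01 m and y of any of ring3, ring4 in the frame of station above 0.01 m) or y of each of ring2, ring3, ring4 in the frame of station above 0.01 m) and (y of each of ring0, ring1 in the frame of station below 0.01 m or (y of any of ring0, ring1 in the frame of station below 0.01 m and y of any of ring2, ring3, ring4 in the frame of station below 0.01 m) or y of each of ring2, ring3 in the frame of station below 0.01 m or y of each of ring2, ring4 in the frame of station below 0.01 m or y of each of ring3, ring4 in the frame of station below 0.01 m) and (y of ring0 in the frame of station below -0.004 m or y of ring0 in the frame of station above 0.028 m) and (y of ring1 in the frame of station below -0.004 m or y of ring1 in the frame of station above 0.028 m) and (y of ring2 in the frame of station below -0.004 m or y of ring2 in the frame of station above 0.028 m) and (y of ring3 in the frame of station below -0.004 m or y of ring3 in the frame of station above 0.028 m) and (y of ring4 in the frame of station below -0.004 m or y of ring4 in the frame of station above 0.028 m) and value of joint pan below 0.06 rad and x of ring0 in the frame of station between -0.145 and 0.145 m and y of ring0 in the frame of station between -0.31 and 0.204 m and x of ring1 in the frame of station between -0.145 and 0.145 m and y of ring1 in the frame of station between -0.31 and 0.204 m and x of ring2 in the frame of station between -0.145 and 0.145 m and y of ring2 in the frame of station between -0.31 and 0.204 m and x of ring3 in the frame of station between -0.145 and 0.145 m and y of ring3 in the frame of station between -0.31 and 0.204 m and x of ring4 in the frame of station between -0.145 and 0.145 m and y of ring4 in the frame of station between -0.31 and 0.204 m and z of ring0 in the frame of station between 0.09 and 0.112 m and z of ring1 in the frame of station between 0.09 and 0.112 m and z of ring2 in the frame of station between 0.09 and 0.112 m and z of ring3 in the frame of station between 0.09 and 0.112 m and z of ring4 in the frame of station between 0.09 and 0.112 m), for 0.2 s.
2. the pan is tipped up with its rings (by more than 0.5 rad) (value of joint pan above 0.5 rad), for 0.1 s.
At the end, for the whole second after the job is handed in: Exactly three rings rest in the tote, the other two rest flat on the board, the pan is level again (within 0.06 rad), and V-block, tin and hammer stand within 40 mm of where they were, V-block and tin upright (((y of each of ring0, ring1 in the frame of station above 0.1 m and y of any of ring2, ring3, ring4 in the frame of station above 0.1 m) or (y of any of ring0, ring1 in the frame of station above 0.1 m and y of any of ring2, ring3 in the frame of station above 0.1 m and y of any of ring2, ring4 in the frame of station above 0.1 m and y of any of ring3, ring4 in the frame of station above 0.1 m) or y of each of ring2, ring3, ring4 in the frame of station above 0.1 m) and (y of each of ring0, ring1 in the frame of station below 0.1 m or (y of any of ring0, ring1 in the frame of station below 0.1 m and y of any of ring2, ring3, ring4 in the frame of station below 0.1 m) or y of each of ring2, ring3 in the frame of station below 0.1 m or y of each of ring2, ring4 in the frame of station below 0.1 m or y of each of ring3, ring4 in the frame of station below 0.1 m) and ((y of ring0 in the frame of station below -0.004 m and z of ring0 in the frame of station between 0.092 and 0.112 m) or (y of ring0 in the frame of station above 0.187 m and z of ring0 in the frame of station below 0.08 m)) and ((y of ring1 in the frame of station below -0.004 m and z of ring1 in the frame of station between 0.092 and 0.112 m) or (y of ring1 in the frame of station above 0.187 m and z of ring1 in the frame of station below 0.08 m)) and ((y of ring2 in the frame of station below -0.004 m and z of ring2 in the frame of station between 0.092 and 0.112 m) or (y of ring2 in the frame of station above 0.187 m and z of ring2 in the frame of station below 0.08 m)) and ((y of ring3 in the frame of station below -0.004 m and z of ring3 in the frame of station between 0.092 and 0.112 m) or (y of ring3 in the frame of station above 0.187 m and z of ring3 in the frame of station below 0.08 m)) and ((y of ring4 in the frame of station below -0.004 m and z of ring4 in the frame of station between 0.092 and 0.112 m) or (y of ring4 in the frame of station above 0.187 m and z of ring4 in the frame of station below 0.08 m)) and value of joint pan below 0.06 rad and x of ring0 in the frame of station between -0.145 and 0.145 m and y of ring0 in the frame of station between -0.31 and 0.435 m and x of ring1 in the frame of station between -0.145 and 0.145 m and y of ring1 in the frame of station between -0.31 and 0.435 m and x of ring2 in the frame of station between -0.145 and 0.145 m and y of ring2 in the frame of station between -0.31 and 0.435 m and x of ring3 in the frame of station between -0.145 and 0.145 m and y of ring3 in the frame of station between -0.31 and 0.435 m and x of ring4 in the frame of station between -0.145 and 0.145 m and y of ring4 in the frame of station between -0.31 and 0.435 m and linear speed of each of ring0, ring1, ring2, ring3, ring4 below 0.03 m/s and distance of each of vblock, tin, hammer from where it was at the start of the episode below 0.04 m and angle between each of vblock, tin's own z axis and vertical below 0.3 rad); the robot touches nothing.
It fails at once if a ring is lifted more than 25 mm off the board or pan instead of slid (value of joint pan below 0.06 rad and z of any of ring0, ring1, ring2, ring3, ring4 in the frame of station above 0.125 m).
It fails at once if the pan is let slam down (falls faster than 4 rad/s) (velocity of joint pan below -4 rad/s).
It fails at once if V-block, tin or hammer is pushed more than 40 mm or knocked over (distance of any of vblock, tin, hammer from where it was at the start of the episode above 0.04 m or angle between any of vblock, tin's own z axis and vertical above 0.5 rad).
It also fails if it takes over 72 s, if anything falls off the work surface, if the arm or the gripper's body presses on something with over 40 N, if the wrist force passes 120 N, or if a joint passes its speed limit or range.

## Working session

There is one attempt and no reset: what is moved stays moved. The work goes in short steps, Python scripts to look and compute and a tool call to move; the robot and the scene stay as the last step left them, time stands still between calls to the robot, and variables do not carry over. Pictures are saved under pics/ and viewed, and the job is handed in when it is done.

Besides the shell and the picture viewer there is one more tool, called by a JSON object that holds its "op" and its "data". drive_tool: Moves the arm, as the interface text tells. Its arguments: {"type":"object","properties":{"moves":{"type":"array","items":{"type":"array"}},"fingers":{"type":"number"},"squeeze":{"type":"number"}},"required":["moves"]}

```bash
mkdir -p pics; ls; python3 - <<'E'
from bench import r
import cv2,json
print(r.sense())
for n in("scene","top"):
    s=r.snapshot(n);cv2.imwrite(f"pics/{n}0.png",cv2.cvtColor(s["pixels"],cv2.COLOR_RGB2BGR))
    print(n,s["camera_matrix"],s["xyz"],s["orientation"])
E
```

```text
pics
{'time': 0.0, 'joint_pos': array([ 6.97650168e+01,  7.51632252e+00,  8.53318161e+01,  1.27412586e-03,
        8.72620853e+01, -4.89225041e+00]), 'qd': array([ 0.10039126, -0.01930378, -0.01906757, -0.12751798, -0.03902515,
        0.12181997]), 'joint_efforts': array([ 8.52688117e-04, -5.69406223e+01, -5.00544047e+01, -2.89044856e-04,
        1.47302588e-02, -2.35202185e-05]), 'tool_pos': array([158.5338972 , 578.12603835, 252.20743253]), 'tcp_rot': array([-1.79890286e+02, -1.06680508e-02,  1.64657195e+02]), 'ft_force': array([-0.61174768, -0.77458337, -0.3864172 ]), 'wrist_torque': array([ 0.01094531,  0.02465768, -0.05207938]), 'finger_gap': 85.55544004996732}
scene [[508.11392705   0.         281.11195282]
 [  0.         508.11392705 214.21406395]
 [  0.           0.           1.        ]] [1469.13180643  420.00723033  770.62029681] [-123.49653365    1.13589968  113.88646359]
top [[482.33775575   0.         280.27146417]
 [  0.         482.33775575 203.73856849]
 [  0.           0.           1.        ]] [ 457.87511096  -11.00740406 1502.47070505] [-177.2351709    -0.31242213  -89.5590644 ]
```

View pics/scene0.png

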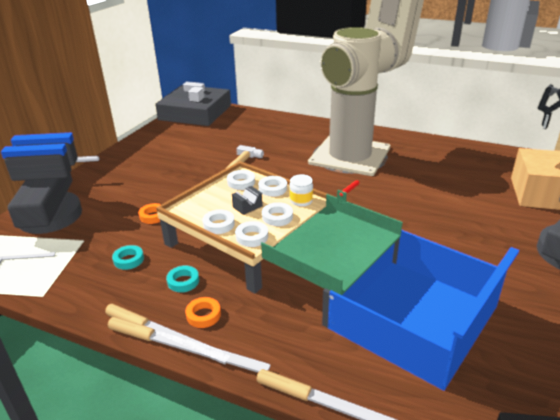

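View pics/top0.png

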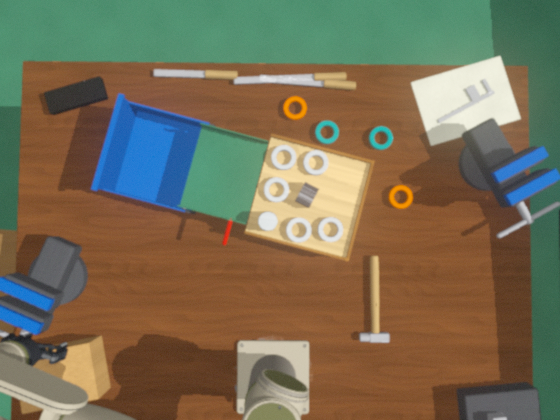

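The scene view shows the board, pan and tote in a row. Five silvery rings, the V-block and the tin are on the board, and the red handle is on the robot side. The four orange and turquoise rings, at (295,107), (327,131), (381,138) and (401,197) in the top view, lie on the bench and are the look-alikes. I'll enlarge the board next.

```bash
cat > h.py <<'E'
import numpy as np,cv2
from scipy.spatial.transform import Rotation as R
def ray(s,u,v):
    K=s["camera_matrix"];Rm=R.from_euler('xyz',s["orientation"],degrees=True).as_matrix()
    return Rm@np.linalg.inv(K)@np.array([u,v,1.])
def at(s,u,v,z):
    d=ray(s,u,v);c=np.array(s["xyz"]);return (c+d*(z-c[2])/d[2])
def proj(s,P):
    Rm=R.from_euler('xyz',s["orientation"],degrees=True).as_matrix()
    p=s["camera_matrix"]@(Rm.T@(np.array(P,float)-np.array(s["xyz"])));return p[:2]/p[2]
def crop(s,x0,y0,x1,y1,k,name):
    im=cv2.cvtColor(s["pixels"],cv2.COLOR_RGB2BGR)[y0:y1,x0:x1]
    cv2.imwrite(name,cv2.resize(im,None,fx=k,fy=k,interpolation=cv2.INTER_CUBIC))
E
python3 - <<'E'
from bench import r
from h import *
s=r.snapshot("top")
crop(s,85,85,385,275,2.6,"pics/c1.png")
crop(s,235,125,385,265,5,"pics/c2.png")
E
```

```text
(no output)
```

View pics/c1.png

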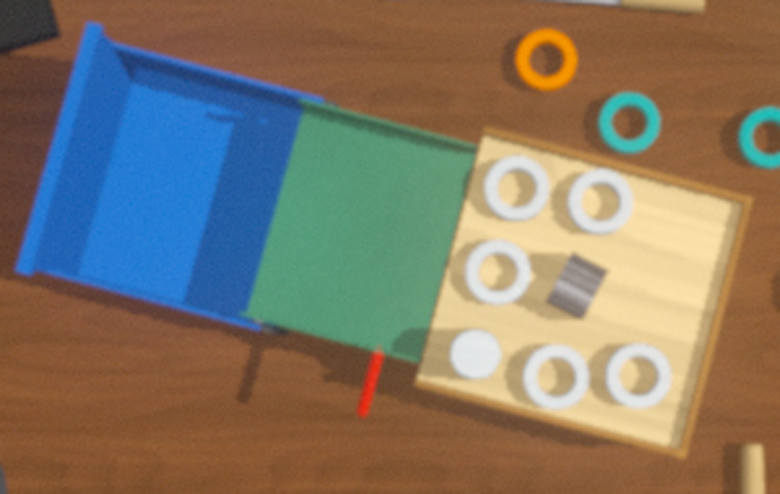

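View pics/c2.png

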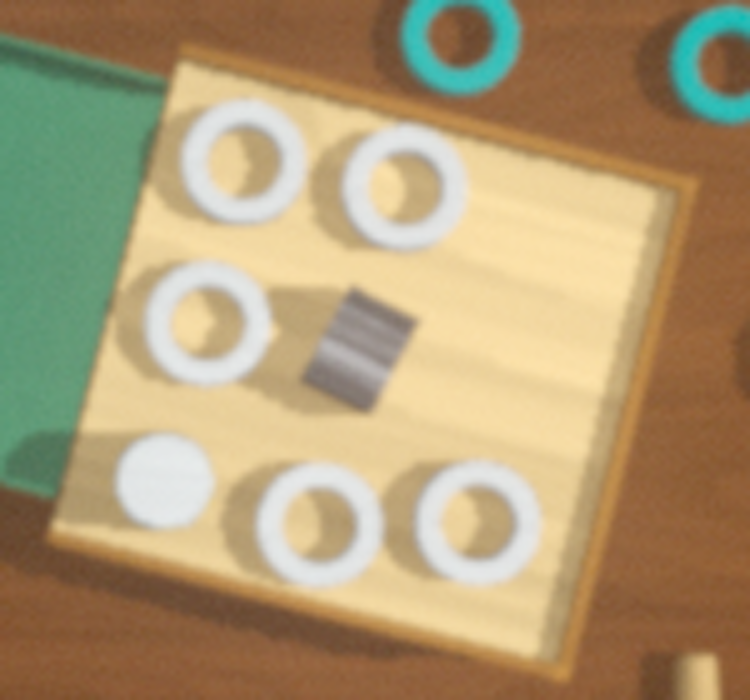

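```bash
python3 - <<'E'
from bench import r
from h import *
from scipy.optimize import least_squares
s=r.snapshot("top")
f=lambda p:(235+(p[0]+.5)/5-.5,125+(p[1]+.5)/5-.5)
cs=[(183,45),(697,180),(567,680),(50,540)]
W=[at(s,*f(c),112)[:2] for c in cs]; 
for w in W:print(w.round(1))
print([np.linalg.norm(W[i]-W[i-1]).round(1) for i in range(4)])
S=np.array([[150,0],[150,-310],[-150,-310],[-150,0]],float)
def T(p,q):
    a=p[2];return np.array([[np.cos(a),-np.sin(a)],[np.sin(a),np.cos(a)]])@q+p[:2]
sol=least_squares(lambda p:np.concatenate([T(p,q)-w for q,w in zip(S,W)]),[500,50,0.2])
print(sol.x,np.degrees(sol.x[2]),sol.fun.round(1))
p=sol.x
np.save("st.npy",p)
def inv(w):
    a=p[2];return np.array([[np.cos(a),np.sin(a)],[-np.sin(a),np.cos(a)]])@(w[:2]-p[:2])
for n,c,z in [("A",(245,162),120),("B",(404,187),120),("C",(208,323),120),("D",(320,525),120),("E",(478,523),120),("tin",(164,481),160),("vb",(361,350),140)]:
    w=at(s,*f(c),z);print(n,w.round(1),inv(w).round(1))
# handle in c1: tip (364,414), root(378,352)
g=lambda q:(85+(q[0]+.5)/2.6-.5,85+(q[1]+.5)/2.6-.5)
for q in((364,414),(378,352)):
    w=at(s,*g(q),145);print("handle",w.round(1),inv(w).round(1))
print("grip",T(p,np.array([-162,45])),"hinge",T(p,np.array([-162,190])))
E
```

```text
[728.9   9.9]
[ 652.6 -289.1]
[ 363.1 -213.8]
[441.1  83.9]
[np.float64(297.2), np.float64(308.5), np.float64(299.1), np.float64(307.8)]
[ 5.85266592e+02  4.77694897e+01 -2.53127543e-01] -14.503139910008368 [ 1.5  0.3  0.3 -0.8 -0.7 -0.9 -1.1  1.4]
A [659.7 -26.6 120. ] [ 90.7 -53.4]
B [ 646.  -118.4  120. ] [ 100.4 -145.6]
C [566.4  -6.  120. ] [ -4.8 -56.8]
D [451.  -71.1 120. ] [-100.2 -148.7]
E [ 452.8 -161.6  120. ] [ -75.8 -235.8]
tin [475.   17.6 160. ] [-99.2 -56.8]
vb [550.2 -92.8 140. ] [   1.3 -144.9]
handle [409.4 137.1 145. ] [-192.6   42.4]
handle [476.4 122.9 145. ] [-124.2   45.4]
grip [439.69838497 131.9056717 ] hinge [476.01117866 272.28508976]
```

{"op": "drive_tool", "data": {"moves": [[[408, -585, -40], 0.8], [[408, -585, -40], 0.8], [[408, -585, -40], 0.8], [[408, -585, -40], 0.8], [[408, -585, -40], 0.8], [[408, -585, -40], 0.8], [[408, -585, -40], 0.8], [[408, -585, -40], 0.8]], "fingers": 0, "squeeze": 30}}

```text
time: 0.87
tool_pos: [349.7, 303.9, 234.5]
tcp_rot: [180.0, 0.0, 165.5]
ft_force: [0.8, 0.8, -0.1]
finger_gap: -0.4
```

{"op": "drive_tool", "data": {"moves": [[[217, -310, -22], 0], [[217, -310, -22], 0], [[217, -310, -22], 0], [[217, -310, -22], 0], [[217, -310, -22], 0], [[217, -310, -22], 0], [[217, -310, -22], 0], [[217, -310, -22], 0]]}}

```text
time: 1.53
tool_pos: [540.7, 31.0, 215.1]
tcp_rot: [180.0, 0.0, 165.4]
ft_force: [1.1, -0.1, 0.0]
finger_gap: -0.0
```

{"op": "drive_tool", "data": {"moves": [[[26, -37, -30], 0], [[26, -37, -50], 0], [[26, -37, -50], 0], [[26, -37, -50], 0], [[26, -37, -50], 0], [[26, -37, -50], 0], [[26, -37, -50], 0], [[26, -37, -50], 0]]}}

```text
time: 2.2
tool_pos: [566.5, -3.1, 166.9]
tcp_rot: [180.0, 0.1, 165.5]
ft_force: [1.4, 1.3, -0.4]
finger_gap: 0.2
```

```bash
python3 - <<'E'
from bench import r
from h import *
print(r.sense()["tool_pos"],r.sense()["finger_gap"])
s=r.snapshot("scene")
crop(s,150,140,420,300,2.9,"pics/c3.png")
for n,w in dict(A=(659.7,-26.6),B=(646,-118.4),C=(566.4,-6),tip=(566.4,-6)).items():
    print(n,((proj(s,(*w,120 if n!="tip" else 145))-[150,140])*2.9).round(0))
E
```

```text
[566.54588313  -3.13690623 166.93853913] 0.2496898127700948
A [292. 262.]
B [196. 227.]
C [367. 205.]
tip [366. 179.]
```

View pics/c3.png

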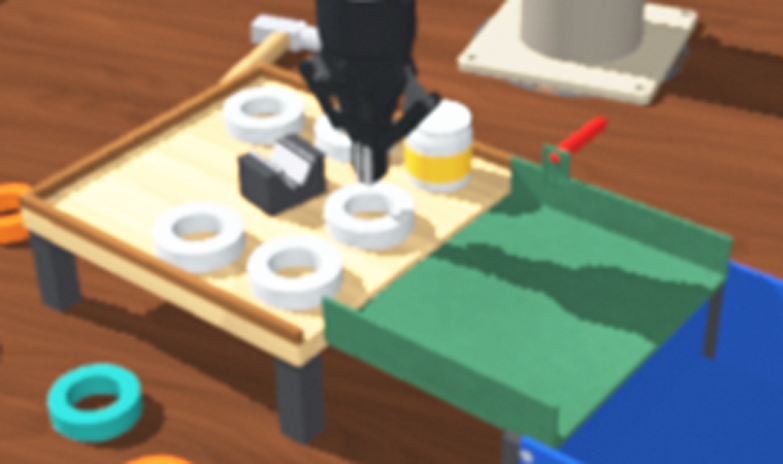

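The bores are where I predicted: C at about (367,208) in the crop, A at (295,263), and the fingertips are above C's bore. Next I lower into C.

{"op": "drive_tool", "data": {"moves": [[[0, -2, -12], 0], [[0, -2, -24], 0], [[0, -2, -38], 0], [[0, -2, -38], 0], [[0, -2, -38], 0], [[0, -2, -38], 0], [[0, -2, -38], 0], [[0, -2, -38], 0]]}}

```text
time: 2.92
tool_pos: [566.5, -6.1, 128.1]
tcp_rot: [180.0, 0.1, 165.5]
ft_force: [0.2, 0.0, -0.2]
finger_gap: 0.1
```

{"op": "drive_tool", "data": {"moves": [[[1, 11, 0], 0], [[1, 22, 0], 0], [[2, 34, 0], 0], [[2, 45, 0], 0], [[3, 57, 0], 0], [[4, 68, 0], 0], [[4, 80, 0], 0], [[5, 90, 0], 0]]}}

```text
time: 3.58
tool_pos: [570.7, 85.7, 127.1]
tcp_rot: [180.0, -0.0, 165.5]
ft_force: [-0.0, -1.1, 0.6]
finger_gap: 0.1
```

{"op": "drive_tool", "data": {"moves": [[[1, 13, 0], 0], [[1, 26, 0], 0], [[2, 40, 0], 0], [[2, 54, 0], 0], [[3, 67, 0], 0], [[4, 80, 0], 0], [[4, 86, 0], 0], [[5, 90, 0], 0]]}}

```text
time: 4.25
tool_pos: [575.8, 175.3, 127.2]
tcp_rot: [-180.0, -0.0, 165.5]
ft_force: [0.2, -1.5, 0.4]
finger_gap: 0.3
```

{"op": "drive_tool", "data": {"moves": [[[-1, -3, 0], 0], [[-1, -3, 10], 0], [[-1, -3, 30], 0], [[0, -3, 42], 0], [[16, -41, 42], 0], [[32, -80, 42], 0], [[48, -118, 42], 0], [[64, -157, 42], 0]]}}

```text
time: 4.92
tool_pos: [640.7, 15.4, 170.9]
tcp_rot: [180.0, 0.1, 165.5]
ft_force: [1.0, 0.9, -1.3]
finger_gap: 0.0
```

{"op": "drive_tool", "data": {"moves": [[[20, -46, 0], 0], [[20, -46, 0], 0], [[20, -46, 0], 0], [[20, -46, 0], 0], [[20, -46, 0], 0], [[20, -46, 0], 0], [[20, -46, 0], 0], [[20, -46, 0], 0]]}}

```text
time: 5.58
tool_pos: [659.6, -27.2, 169.5]
tcp_rot: [180.0, 0.0, 165.5]
ft_force: [0.3, 0.1, 0.6]
finger_gap: 0.1
```

```bash
python3 - <<'E'
from bench import r
from h import *
print(r.sense()["tool_pos"])
s=r.snapshot("scene")
crop(s,150,140,420,300,2.9,"pics/c4.png")
E
```

```text
[659.57632032 -27.22966235 169.48039499]
```

View pics/c4.png

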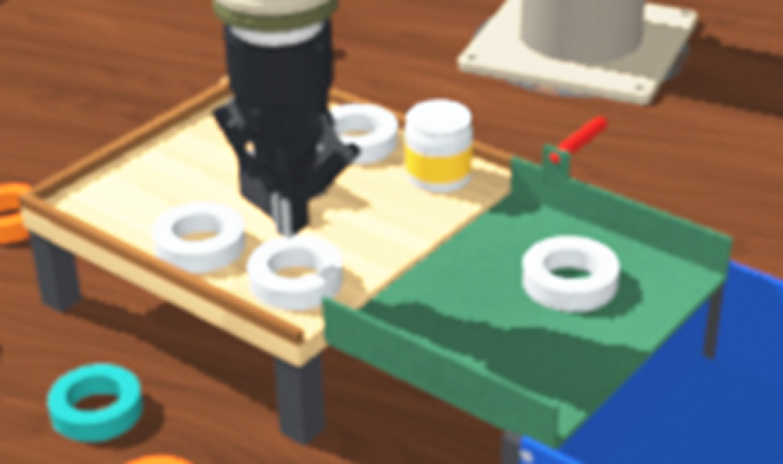

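C lies flat on the pan at crop (571,272), and the tool is above A. Next I drag A.

{"op": "drive_tool", "data": {"moves": [[[0, 0, -14], 0], [[0, 0, -28], 0], [[0, 0, -41], 0], [[0, 0, -41], 0], [[0, 0, -41], 0], [[-5, 8, -41], 0], [[-10, 16, -41], 0], [[-15, 24, -41], 0]]}}

```text
time: 6.3
tool_pos: [644.7, -3.7, 129.1]
tcp_rot: [180.0, 0.1, 165.4]
ft_force: [-0.2, 0.1, -0.2]
finger_gap: -0.1
```

{"op": "drive_tool", "data": {"moves": [[[1, 11, 0], 0], [[3, 22, 0], 0], [[4, 34, 0], 0], [[5, 45, 0], 0], [[7, 57, 0], 0], [[8, 68, 0], 0], [[9, 79, 0], 0], [[10, 88, 0], 0]]}}

```text
time: 6.97
tool_pos: [654.8, 85.0, 128.2]
tcp_rot: [180.0, -0.0, 165.5]
ft_force: [0.8, -1.2, 0.9]
finger_gap: -0.0
```

{"op": "drive_tool", "data": {"moves": [[[1, 11, 0], 0], [[3, 22, 0], 0], [[4, 34, 0], 0], [[5, 45, 0], 0], [[6, 54, 0], 0], [[7, 60, 0], 0], [[8, 62, 0], 0], [[8, 62, 0], 0]]}}

```text
time: 7.63
tool_pos: [662.8, 146.1, 128.2]
tcp_rot: [180.0, -0.0, 165.5]
ft_force: [-0.2, -0.0, 0.2]
finger_gap: 0.0
```

{"op": "drive_tool", "data": {"moves": [[[-1, -3, 0], 0], [[-1, -3, 14], 0], [[-1, -3, 30], 0], [[-1, -3, 42], 0], [[-3, -43, 42], 0], [[-6, -84, 42], 0], [[-8, -125, 42], 0], [[-11, -166, 42], 0]]}}

```text
time: 8.3
tool_pos: [651.9, -22.3, 172.1]
tcp_rot: [180.0, 0.1, 165.5]
ft_force: [-0.0, -0.3, -0.7]
finger_gap: -0.1
```

{"op": "drive_tool", "data": {"moves": [[[-3, -40, 0], 0], [[-5, -80, 0], 0], [[-6, -99, 0], 0], [[-6, -99, 0], 0], [[-6, -99, 0], 0], [[-6, -99, 0], 0], [[-6, -99, 0], 0], [[-6, -99, 0], 0]]}}

```text
time: 8.97
tool_pos: [646.0, -118.1, 170.5]
tcp_rot: [180.0, 0.0, 165.6]
ft_force: [-0.6, -0.8, 0.2]
finger_gap: -0.1
```

```bash
python3 - <<'E'
from bench import r
from h import *
print(r.sense()["tool_pos"])
s=r.snapshot("scene")
crop(s,150,140,420,300,2.9,"pics/c5.png")
E
```

```text
[ 645.95402639 -118.08021489  170.52966566]
```

View pics/c5.png

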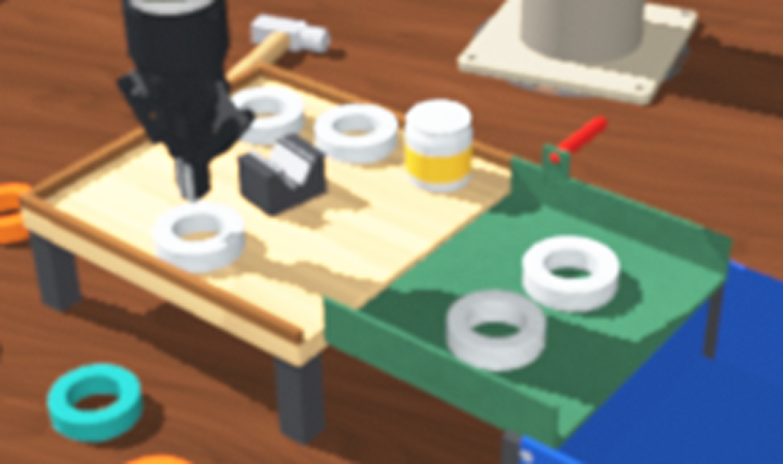

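C and A lie on the pan at crop (571,272) and (496,328), and the tool is above B. Next I drag B.

{"op": "drive_tool", "data": {"moves": [[[0, 0, -14], 0], [[0, 0, -28], 0], [[0, 0, -42], 0], [[0, 0, -42], 0], [[0, 0, -42], 0], [[0, 8, -42], 0], [[0, 18, -42], 0], [[-1, 28, -42], 0]]}}

```text
time: 9.68
tool_pos: [645.2, -90.7, 129.0]
tcp_rot: [180.0, 0.1, 165.4]
ft_force: [0.8, 0.5, 0.5]
finger_gap: -0.0
```

{"op": "drive_tool", "data": {"moves": [[[0, 11, 0], 0], [[0, 22, 0], 0], [[-1, 34, 0], 0], [[-1, 46, 0], 0], [[-1, 56, 0], 0], [[-1, 65, 0], 0], [[-5, 75, 0], 0], [[-9, 86, 0], 0]]}}

```text
time: 10.35
tool_pos: [635.7, -4.7, 128.4]
tcp_rot: [-180.0, 0.0, 165.4]
ft_force: [0.1, -1.8, 2.0]
finger_gap: 0.1
```

{"op": "drive_tool", "data": {"moves": [[[-5, 13, 0], 0], [[-10, 26, 0], 0], [[-15, 39, 0], 0], [[-20, 53, 0], 0], [[-25, 66, 0], 0], [[-30, 79, 0], 0], [[-35, 92, 0], 0], [[-38, 99, 0], 0]]}}

```text
time: 11.02
tool_pos: [596.9, 95.6, 128.2]
tcp_rot: [180.0, -0.0, 165.5]
ft_force: [0.8, -1.6, -0.8]
finger_gap: -0.1
```

{"op": "drive_tool", "data": {"moves": [[[0, 0, 0], 0], [[0, 0, 0], 0], [[0, -3, 0], 0], [[0, -3, 14], 0], [[0, -3, 40], 0], [[0, -3, 75], 0], [[-25, -3, 95], 0], [[-60, 0, 95], 0]], "fingers": 0}}

```text
time: 11.68
tool_pos: [541.9, 92.4, 230.8]
tcp_rot: [179.8, 0.6, 165.3]
ft_force: [0.5, 1.0, 2.3]
finger_gap: 0.1
```

```bash
python3 - <<'E'
from bench import r
from h import *
print(r.sense()["tool_pos"])
s=r.snapshot("scene")
crop(s,150,140,420,300,2.9,"pics/c6.png")
s=r.snapshot("top")
crop(s,85,85,385,275,2.6,"pics/c7.png")
E
```

```text
[541.90350374  92.40144495 230.78802645]
```

View pics/c6.png

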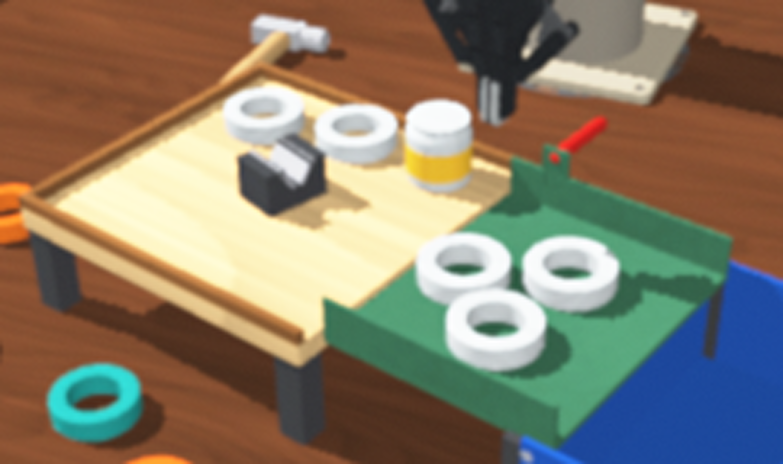

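View pics/c7.png

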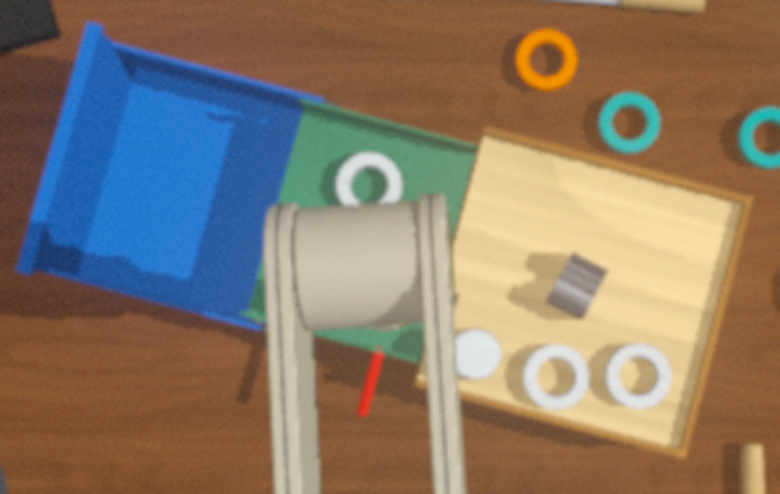

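```bash
python3 - <<'E'
from bench import r
from h import *
p=np.load("st.npy");a=p[2];c,sn=np.cos(a),np.sin(a)
s=r.snapshot("scene")
for n,q,z in [("B",(465,260),116),("C",(571,264),116),("A",(496,320),116),("D",(357,124),120),("E",(264,106),120),("htip",(603,122),145),("hroot",(555,156),145)]:
    w=at(s,150+q[0]/2.9,140+q[1]/2.9,z)[:2]-p[:2];print(n,np.array([c*w[0]+sn*w[1],-sn*w[0]+c*w[1]]).round(1))
r0,ang0=np.hypot(145,57),np.arctan2(57,145)
for t in np.arange(0,1.11,.1):
    y=190-r0*np.cos(ang0+t)-45;z=88+r0*np.sin(ang0+t)-145
    print(round(t,2),"dy",round(y,1),"dz",round(z,1),"world dx,dy",round(-sn*y,1),round(c*y,1))
E
```

```text
B [ 5.  48.1]
C [-39.1 115.9]
A [ 52.8 110. ]
D [-102.4 -146.2]
E [ -77.7 -234.5]
htip [-195.5   47.3]
hroot [-124.7   44.9]
0.0 dy 0.0 dz 0.0 world dx,dy 0.0 0.0
0.1 dy 6.4 dz 14.2 world dx,dy 1.6 6.2
0.2 dy 14.2 dz 27.7 world dx,dy 3.6 13.8
0.3 dy 23.3 dz 40.3 world dx,dy 5.8 22.6
0.4 dy 33.6 dz 52.0 world dx,dy 8.4 32.6
0.5 dy 45.1 dz 62.5 world dx,dy 11.3 43.6
0.6 dy 57.5 dz 71.9 world dx,dy 14.4 55.7
0.7 dy 70.8 dz 80.0 world dx,dy 17.7 68.6
0.8 dy 84.9 dz 86.7 world dx,dy 21.3 82.2
0.9 dy 99.5 dz 92.0 world dx,dy 24.9 96.3
1.0 dy 114.6 dz 95.8 world dx,dy 28.7 111.0
1.1 dy 130.0 dz 98.1 world dx,dy 32.6 125.9
```

Three rings lie fully on the pan, at station y 48, 116 and 110. D and E are unmoved on the board. Now I go to the handle.

{"op": "drive_tool", "data": {"moves": [[[-40, 12, -8], 0], [[-75, 26, -15], 0], [[-100, 39, -20], 0], [[-100, 39, -20], 0], [[-100, 39, -20], 0], [[-100, 39, -20], 0], [[-100, 39, -20], 0], [[-100, 39, -20], 0]], "fingers": 44, "squeeze": 40}}

```text
time: 12.5
tool_pos: [439.1, 132.1, 204.0]
tcp_rot: [180.0, 0.1, 165.4]
ft_force: [-0.9, 0.2, 0.1]
finger_gap: 44.0
```

{"op": "drive_tool", "data": {"moves": [[[0, 0, -15], 0], [[0, 0, -30], 0], [[0, 0, -45], 0], [[0, 0, -57], 0], [[0, 0, -57], 0], [[0, 0, -57], 0], [[0, 0, -57], 0], [[0, 0, -57], 0]]}}

```text
time: 13.17
tool_pos: [438.6, 132.6, 147.5]
tcp_rot: [180.0, 0.1, 165.4]
ft_force: [1.0, 0.3, -0.6]
finger_gap: 43.7
```

{"op": "drive_tool", "data": {"moves": [[[0, 0, 0], 0], [[0, 0, 0], 0], [[0, 0, 0], 0], [[0, 0, 0], 0], [[0, 0, 0], 0], [[0, 0, 0], 0], [[0, 0, 0], 0], [[0, 0, 0], 0]], "fingers": 4, "squeeze": 40}}

```text
time: 13.83
tool_pos: [438.0, 132.1, 146.9]
tcp_rot: [-180.0, 0.0, 165.4]
ft_force: [-1.8, -4.6, 6.7]
finger_gap: 10.7
```

```bash
python3 - <<'E'
from bench import r
from h import *
q=r.sense();print(q["tool_pos"],q["finger_gap"],q["ft_force"])
s=r.snapshot("scene")
crop(s,250,120,450,280,3.7,"pics/c8.png")
E
```

```text
[437.99105492 132.08126902 146.94843288] 10.744894078510182 [-1.80982499 -4.63698828  6.72208845]
```

View pics/c8.png

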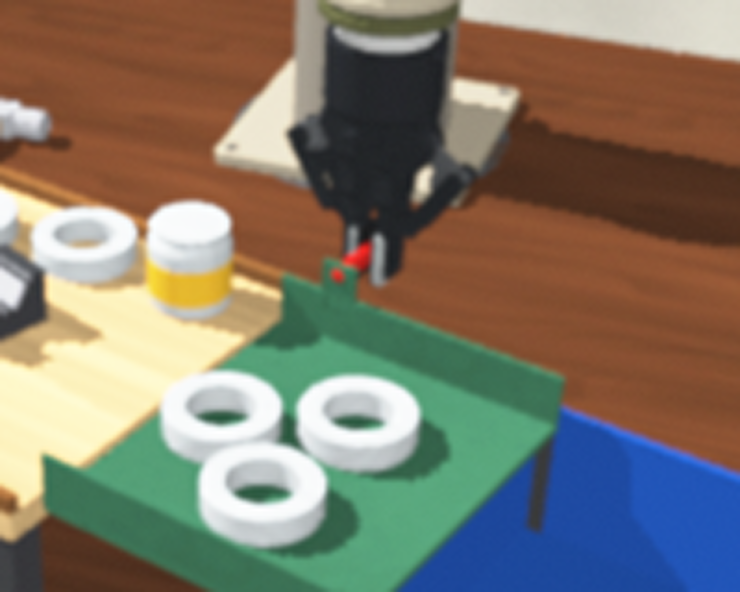

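The rod is held between the pads at crop (360,258), with a gap of 10.7 mm. Now I raise it along the arc to 0.4 rad.

{"op": "drive_tool", "data": {"moves": [[[1, 3, 7], 0], [[2, 6, 14], 0], [[3, 10, 21], 0], [[4, 14, 28], 0], [[5, 18, 34], 0], [[6, 23, 40], 0], [[7, 27, 46], 0], [[8, 33, 52], 0]]}}

```text
time: 14.55
tool_pos: [445.9, 162.8, 198.6]
tcp_rot: [-179.7, 0.1, 165.4]
ft_force: [-1.9, -18.9, 9.3]
finger_gap: 10.4
```

{"op": "drive_tool", "data": {"moves": [[[1, 5, 5], 0], [[3, 11, 10], 0], [[4, 17, 15], 0], [[6, 23, 20], 0], [[8, 30, 24], 0], [[9, 36, 28], 0], [[11, 43, 31], 0], [[13, 50, 35], 0]]}}

```text
time: 15.22
tool_pos: [459.5, 214.5, 235.8]
tcp_rot: [-179.9, 0.2, 165.4]
ft_force: [-1.9, -7.1, 9.1]
finger_gap: 10.3
```

```bash
python3 - <<'E'
from bench import r
from h import *
q=r.sense();print(q["tool_pos"],q["finger_gap"],q["ft_force"])
s=r.snapshot("scene")
crop(s,250,100,530,310,2.8,"pics/c9.png")
E
```

```text
[459.50303874 214.53424361 235.8112659 ] 10.286056690171996 [-1.92453499 -7.10131279  9.07716626]
```

View pics/c9.png

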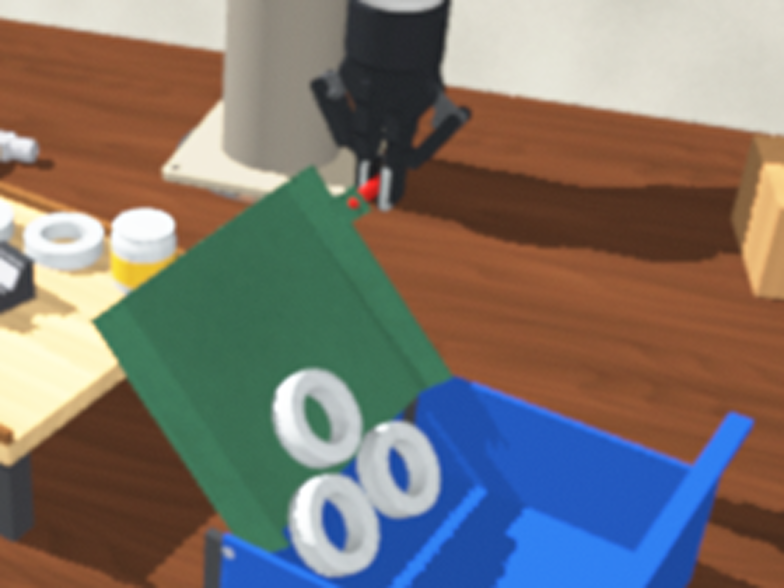

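The rings are sliding out over the pan's end. I raise it a little more to 1.0 rad.

{"op": "drive_tool", "data": {"moves": [[[2, 7, 3], 0], [[4, 14, 5], 0], [[6, 21, 7], 0], [[7, 29, 9], 0], [[7, 29, 9], 0], [[7, 29, 9], 0], [[7, 29, 9], 0], [[7, 29, 9], 0]]}}

```text
time: 15.93
tool_pos: [467.1, 244.2, 243.7]
tcp_rot: [180.0, 0.2, 165.4]
ft_force: [3.1, -5.1, 5.8]
finger_gap: 10.3
```

```bash
python3 - <<'E'
from bench import r
from h import *
q=r.sense();print(q["tool_pos"],q["finger_gap"],q["ft_force"])
s=r.snapshot("scene")
crop(s,250,100,530,370,2.2,"pics/c10.png")
E
```

```text
[467.05326798 244.18905036 243.70692519] 10.342583465064475 [ 3.06390488 -5.09204446  5.83174515]
```

View pics/c10.png

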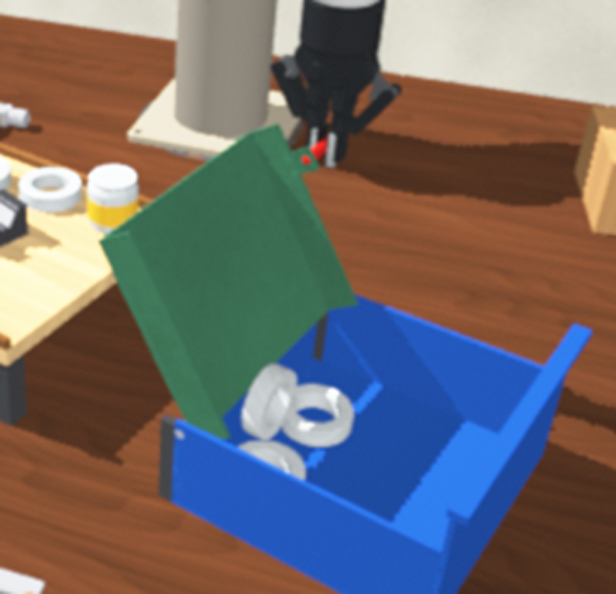

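All three are over the end. One, at crop (270,400), stands on edge near the pan lip. I wait and look again.

{"op": "drive_tool", "data": {"moves": [[[0, 0, 0], 0], [[0, 0, 0], 0], [[0, 0, 0], 0], [[0, 0, 0], 0], [[0, 0, 0], 0], [[0, 0, 0], 0], [[0, 0, 0], 0], [[0, 0, 0], 0]]}}

```text
time: 16.65
tool_pos: [467.0, 244.1, 243.7]
tcp_rot: [180.0, 0.2, 165.4]
ft_force: [3.3, -4.4, 6.8]
finger_gap: 10.5
```

```bash
python3 - <<'E'
from bench import r
from h import *
s=r.snapshot("scene")
crop(s,320,220,530,370,3.7,"pics/c11.png")
s=r.snapshot("top")
crop(s,85,85,285,235,3.9,"pics/c12.png")
E
```

```text
(no output)
```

View pics/c11.png

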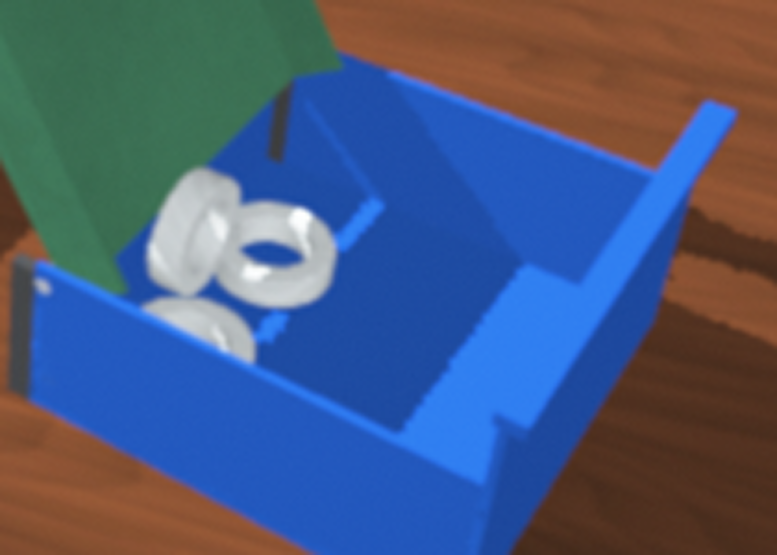

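View pics/c12.png

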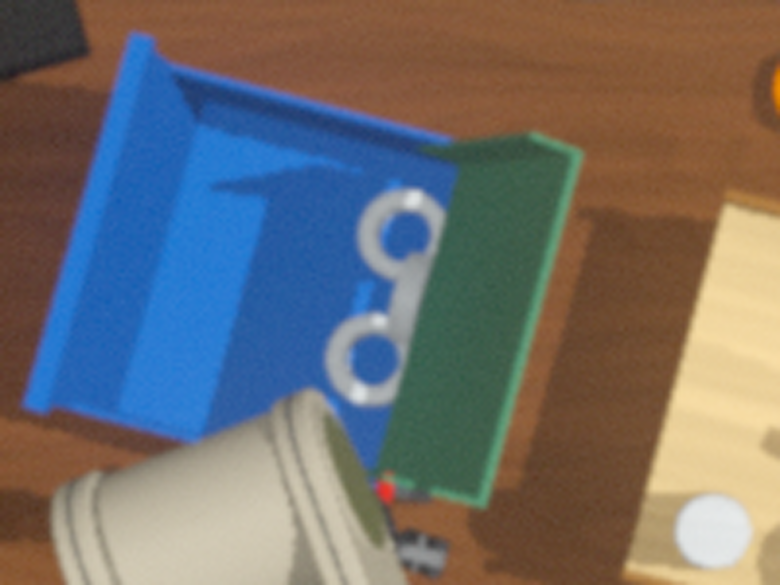

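Two rings lie flat in the tote. The third stands inside on edge, leaning on them. It is well below the level pan's underside, so it fits the limits. I lower the pan gently.

{"op": "drive_tool", "data": {"moves": [[[-2, -7, -2], 0], [[-4, -15, -4], 0], [[-6, -22, -6], 0], [[-7, -29, -9], 0], [[-9, -36, -12], 0], [[-11, -42, -16], 0], [[-13, -49, -20], 0], [[-14, -55, -24], 0]]}}

```text
time: 17.42
tool_pos: [452.5, 188.7, 219.0]
tcp_rot: [180.0, 0.1, 165.4]
ft_force: [4.5, -0.7, -1.9]
finger_gap: 10.1
```

{"op": "drive_tool", "data": {"moves": [[[-2, -6, -4], 0], [[-3, -12, -9], 0], [[-5, -18, -15], 0], [[-6, -23, -20], 0], [[-7, -28, -26], 0], [[-9, -33, -32], 0], [[-10, -38, -38], 0], [[-11, -42, -44], 0]]}}

```text
time: 18.08
tool_pos: [441.2, 146.7, 174.0]
tcp_rot: [180.0, 0.1, 165.4]
ft_force: [6.3, -3.7, -0.6]
finger_gap: 10.3
```

{"op": "drive_tool", "data": {"moves": [[[-1, -2, -4], 0], [[-1, -4, -7], 0], [[-2, -6, -11], 0], [[-2, -8, -14], 0], [[-3, -10, -18], 0], [[-3, -12, -22], 0], [[-3, -13, -25], 0], [[-3, -14, -27], 0]]}}

```text
time: 18.75
tool_pos: [437.7, 133.2, 146.7]
tcp_rot: [180.0, 0.0, 165.4]
ft_force: [2.8, -2.2, -0.3]
finger_gap: 10.2
```

```bash
python3 - <<'E'
from bench import r
from h import *
q=r.sense();print(q["tool_pos"],q["finger_gap"],q["ft_force"])
s=r.snapshot("scene")
crop(s,150,100,530,370,2.1,"pics/c13.png")
E
```

```text
[437.69786324 133.19788993 146.66178249] 10.23477064521215 [ 2.77492628 -2.20222801 -0.31888964]
```

View pics/c13.png

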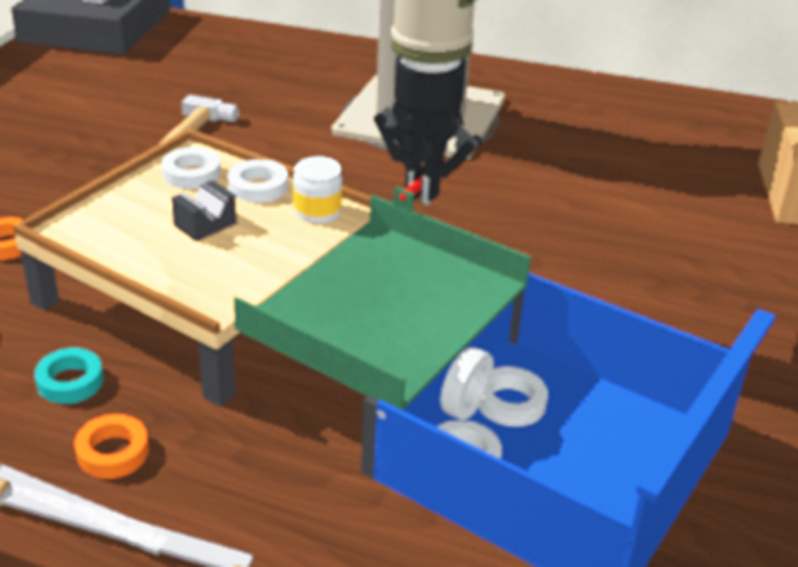

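The pan is level again, D and E are on the board, and all three rings are in the tote. I open the fingers, then lift away.

{"op": "drive_tool", "data": {"moves": [[[0, 0, 0], 0], [[0, 0, 0], 0], [[0, 0, 0], 0], [[0, 0, 0], 0], [[0, 0, 0], 0], [[0, 0, 0], 0], [[0, 0, 0], 0], [[0, 0, 0], 0]], "fingers": 44}}

```text
time: 19.47
tool_pos: [437.7, 133.6, 147.3]
tcp_rot: [180.0, -0.0, 165.5]
ft_force: [-0.4, 0.1, 0.2]
finger_gap: 44.0
```

{"op": "drive_tool", "data": {"moves": [[[0, 0, 10], 0], [[0, 0, 25], 0], [[0, 0, 45], 0], [[0, 0, 70], 0], [[0, 0, 100], 0], [[-10, 15, 125], 0], [[-30, 45, 130], 0], [[-40, 70, 130], 0]]}}

```text
time: 20.13
tool_pos: [398.0, 204.6, 281.5]
tcp_rot: [179.8, 0.3, 165.3]
ft_force: [0.9, 0.0, 0.2]
finger_gap: 44.1
```

{"op": "drive_tool", "data": {"moves": [[[-60, 30, 0], 0], [[-90, 60, 0], 0], [[-90, 60, 0], 0], [[-90, 60, 0], 0], [[-90, 60, 0], 0], [[-90, 60, 0], 0], [[-90, 60, 0], 0], [[-90, 60, 0], 0]]}}

```text
time: 20.8
tool_pos: [308.6, 262.9, 277.4]
tcp_rot: [-180.0, 0.0, 165.4]
ft_force: [-0.3, -0.5, -0.2]
finger_gap: 44.4
```

```bash
python3 - <<'E'
from bench import r
from h import *
q=r.sense();print(q["tool_pos"],q["finger_gap"],q["ft_force"],q["time"])
s=r.snapshot("scene")
crop(s,150,100,530,370,2.1,"pics/c14.png")
s=r.snapshot("top")
crop(s,85,85,385,275,2.6,"pics/c15.png")
E
```

```text
[308.55920873 262.87796257 277.40309544] 44.35135183788765 [-0.25237645 -0.49038152 -0.23174248] 20.8
```

View pics/c14.png

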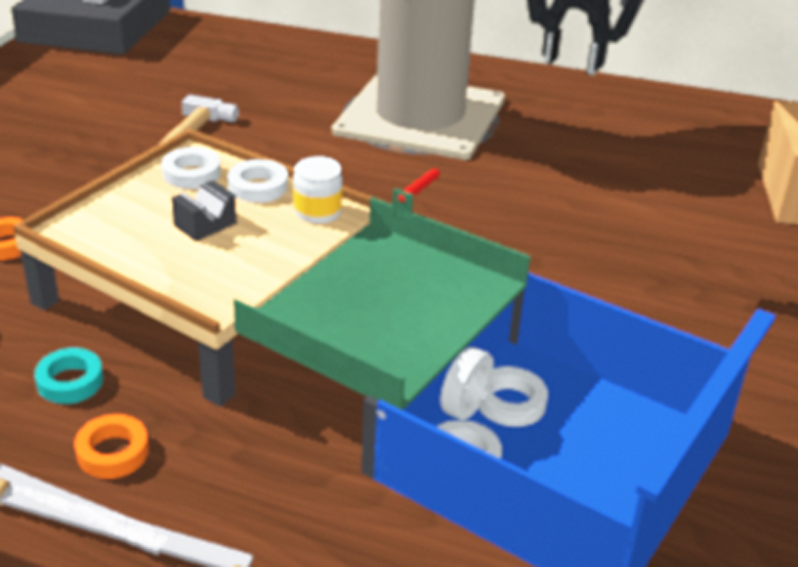

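View pics/c15.png

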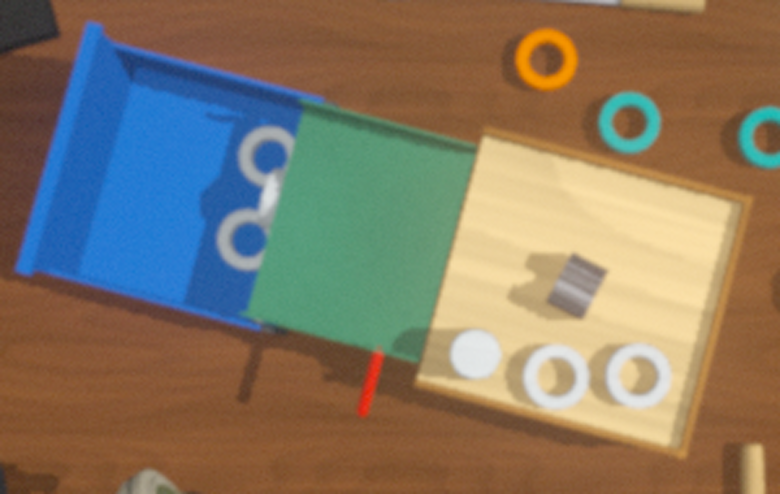

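```bash
python3 - <<'E'
from bench import r
from h import *
p=np.load("st.npy");a=p[2];yd=np.array([-np.sin(a),np.cos(a),0])
s=r.snapshot("scene");c=np.array(s["xyz"]);o=np.array([p[0],p[1],0])
for n,q in [("centre",(468,385)),("top",(475,348)),("bottom",(458,418))]:
    d=ray(s,150+q[0]/2.1,100+q[1]/2.1)
    for y in(200,215):
        t=(y-yd@(c-o))/(yd@d);w=c+t*d;print(n,y,"x",round(float((w-o)@[np.cos(a),np.sin(a),0]),1),"z",round(w[2],1))
E
```

```text
centre 200 x -21.8 z 20.0
centre 215 x 9.1 z 49.5
top 200 x -28.9 z 65.3
top 215 x 2.2 z 93.0
bottom 200 x -6.3 z -15.4
bottom 215 x 23.9 z 15.5
```

The standing ring's centre is at about z 45 and y 212, within the limits (z < 80, y > 187), and it did not move between pictures. I hand in.

```bash
python3 -c "
from bench import r
print(r.hand_in())"
```

```text
the job is handed in; nothing more can be done
None
```

The job is done and handed in at about 21 s of the 72 s allowed; the hand-in gave no verdict. I dragged three rings by their bores onto the pan, tipped it to about 1.0 rad by the red handle until they slid into the tote, then lowered it at about 0.6 rad/s and released it.

- **Rings:** before tipping, the three were fully on the pan at station y of about 48, 110 and 116 mm. In the last pictures all three are in the tote and the other two lie flat on the board.
- **Standing ring:** one of the three in the tote stands on edge against the other two instead of lying flat. It looked still between the pictures. Its centre is at roughly z 45 and y 212 mm, a rough estimate from one view but well inside the limits.
- **Pan and bystanders:** the pan looks level. The V-block, tin and hammer look unmoved.
- **Measurements:** the board fit and the handle ends agreed with the given sizes to about 6 mm at worst, and the two cameras agreed on the two rings left on the board to about 3 mm. Nothing else disagreed.

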